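# Clamp a logger housing in the screw fixture

## Task

Slide the logger housing gently along its cradle until its nose rests fully against the end stop, then turn the T-handle clockwise until you feel the resistance rise and the pad holds the housing firmly. The housing is thin-walled, so stop well before cranking it hard, let go with the housing still home, and leave everything else on the bench alone.

Things in the scene. Friction and masses are not known exactly. Their poses are not given: they have to be found in the camera images.
- fixture: Dark steel base plate 245 x 150 x 12 fixed on the bench, carrying a steel V-cradle, a grey column at its +x end (40 x 44, top at 132) and a clamp arm with the screw. Origin on the bench under the vertical screw axis; +x runs along the cradle to the end stop, z up. The cradle spans x -92 to +40, its walls end 47 above the bench, 60 apart outside, its -x end is open.
- stop_face (a point): Centre of the end stop's flat face (34 wide, 12 to 76 above the bench), on the cradle's axis, 45 in +x of the screw axis and 52 above the bench. Same axes as the fixture.
- end_stop: The steel stop block itself (20 thick), fixed to the base plate; origin at stop_face. Must not be rammed: keep below 40 N.
- housing: Loose aluminium cylinder, 40 diameter, 145 long, 0.2 to 0.4 kg, rounded shoulders, flat end faces 22 across. Origin mid-length on its axis, 52 above the bench; x axis along it, nose at +x. Lies in the cradle 15 to 45 short of the stop and slides with 1 to 4 N. When home, the tail face is 100 in -x of the screw axis and stands 8 out of the cradle.
- housing_nose (a point): Centre of the housing's flat nose face (its +x end).
- housing_tail (a point): Centre of the housing's flat tail face (its -x end, towards the robot), the place to push.
- clamp_pad: Round black pressing pad, 30 diameter, under the screw; origin on the screw axis, 32.5 above the pad's lower face. It does not turn.
- pad_face (a point): Centre of the pad's lower face. It starts 2 to 14 above the top of the housing. First contact is not yet clamping: the clamp arm has 0 to 6 of free play on its column, different each time and not to be seen. Under about 20 N it rides up through this play (slightly raised resistance; the handle then keeps its height), then bites and the resistance climbs.
- handle_mid (a point): Middle of the T-handle's steel cross bar, on the screw axis, 170 to 183 above the bench; bar 76 long along this point's x, ball ends, 14 x 14 thick. The bar sits on the screw by a torsion spring: it leads the screw by 0.33 rad per N m and springs back when let go. Stem below 10 thick, 14 from 31 down. At least 28 clear from bar's middle to the clamp arm (40 wide, ends 19 past the axis).
- fitting_on_plate: Small stepped steel fitting, 26 diameter, 42 high, standing loose on the base plate beside the column. Bystander.
- spare_collar: Steel ring 26 diameter, 10 high, lying loose on the base plate beside the cradle. Bystander.
- oil_bottle: White bottle, 52 diameter, 130 high, on the bench to the left. Bystander.
- spanner: Steel spanner lying on the bench to the right. Bystander.
- beaker: White cup, 70 diameter, 80 high, on the bench to the right. Bystander.
- screw (a joint): Screw angle, rad, growing clockwise seen from above; sinks handle and pad 4 mm per rad. It turns freely at about 0.42 N m (dry friction), about 0.5 while the arm rides up its play; once the arm bites, the resistance climbs about 0.55 N m per rad of screw. Firm is 0.6 to 0.7 N m (pad force above 40 N); past 0.74 (80 N) the housing is crushed; aim for 0.65. It stays where left.

How it is judged:
By the outcome, as a careful person would: the job done as asked, in the order asked, and still so for the second after the job is handed in, with the robot touching nothing.
It also fails if it takes over 72 s, if anything falls off the work surface, if the arm or the gripper's body presses on something with over 40 N, if the wrist force passes 120 N, or if a joint passes its speed limit or range.

## Robot

A 7-joint arm with a two-finger parallel gripper is mounted at the origin on the work surface. World frame = base frame: x ahead of the robot, y to its left, z up, the work surface at z = 0. Lengths are in m, angles in rad, forces in N, time in s.
With the tool pointing down it reaches from about 0.35 to 0.9 m from the base axis. Payload 8.1 kg.
Tool frame: the origin (TCP) lies midway between the tips of the shut fingers; the grasp point (between the pads) lies 19 mm behind it; z points along the fingers, y is the direction in which the jaws open and shut (so a half turn about z gives the same grasp; the last joint's range is limited). The gripper opens to 92 mm and grips with 3 to 60 N. Pads are 19 mm wide; open, the fingers measure 130 mm over their backs; the gripper's body (75 mm by 190 mm) begins 47 mm behind the grasp point.
Start: joints at [-1.32, 0.434, 0.025, 1.573, -0.012, 1.134, -0.075], TCP at [0.217, 0.586, 0.227] pointing down, gripper open.
Joint ranges: [-2.62, 2.62], [-0.44, 2.09], [-1.27, 1.32], [0.08, 2.57], [-1.32, 4.46], [0.12, 2], [-2.74, 2.74]. Speed limits (rad/s): [2.22, 2.22, 3.01, 3.01, 3.14, 3.14, 3.14].

## Interface

Orientations are given as a rotation vector (axis times angle).
In Python, from plant import sensors, eyes, robot gives the robot as it stands.
- The arm moves only by the shell command python3 -m inch 'ROWS' [FORCE]. ROWS is JSON, a list of rows, each an object of numbers: "grip": the finger opening in mm, from 0 to 91.8; "dx", "dy", "dz": the shift along the tool's x, y, z in units of 50 mm (1.0 is 50 mm); "twist": the turn about the tool's z in units of 6 degrees (1.0 is 6 degrees). A call has 1 to 5 rows; each row shifts and turns the commanded pose from where the row before left it, along the tool's axes as they then stand; what a row does not reach is not made up. A row lasts 1/10 s, in which the tool goes at most 50 mm and 8.59 degrees, less where a joint would pass 70% of its speed; a pose out of reach is approached as far as the arm can. A call is refused whole if a number of a shift passes 1 or a number of a turn 1, either way. A call with a gripper value outside its range is refused whole. The fingers move at their own pace and stop on an object; FORCE is the grip in N (left out, the last holds). Time passes only in rows, so rows that do not move let the fingers close. It gives the time, the measured TCP pose, the force and the opening at its end, in the units of the state.
- sensors.sense(): the state, without advancing time (a new reading comes with each control period).
- eyes.snapshot(name): name is "scene" or "top"; returns the picture (384x512x3 uint8, blue, green, red); there is no depth.
- eyes.calibration(name): a dict with "fx", "fy", "cx", "cy" (pixels), "dist" ([k1, k2, p1, p2, k3] as OpenCV has them; the pictures are not rectified), "eye" and "orientation" of the camera in the world. Camera axes: x right, y up, looking along -z (the intrinsics and any distortion apply to the point x, -y, -z); pixel columns grow to the right and rows downward; lengths in m; the calibration is good to about 2 mm. A picture is of the moment at which its call begins. calibration takes no time and is no camera call.
- robot.close_job(): hands the job in, once; it reports no verdict.
The state is a dict: "time_s": time; "joint_pos": joint angles; "joint_vel": joint speeds; "tau": joint torques, N m; "position": TCP position; "ee_rot": TCP orientation; "wrist_force": force on the tool from outside, world axes, zero at the start; "moment": the same for the moment, N m; "gripper_width": finger opening in m.
Only numpy, scipy, OpenCV 4.12 (cv2) and the standard library are available. Lean on these libraries where they do the work, as an engineer would, in place of code of your own. Each camera call takes 0.05 s, during which the arm holds its last target. There are 200 camera calls.

## Working session

There is one attempt and no reset: what is moved stays moved. The work goes in short steps, Python scripts to look and compute and a shell command to move; the robot and the scene stay as the last step left them, time stands still between calls to the robot, and variables do not carry over. Pictures are saved under pics/ and viewed, about 8 in all and at most 12, crops included, and the job is handed in when it is done.

```bash
ls; mkdir -p pics
python3 - <<'E'
from plant import sensors, eyes, robot
import cv2
for n in("scene","top"):
    cv2.imwrite(f"pics/{n}0.png",eyes.snapshot(n)); print(eyes.calibration(n))
s=sensors.sense();print(s)
E
```

```text
pics
{'fx': 429.7950591522226, 'fy': 429.7950591522226, 'cx': 257.8192821766463, 'cy': 196.41395778169422, 'dist': array([-0.06179967,  0.        ,  0.        ,  0.        ,  0.        ]), 'eye': array([ 1.2395295 , -0.589876  ,  0.80231966]), 'orientation': array([0.86042503, 0.43004046, 0.82183311])}
{'fx': 352.8385915921703, 'fy': 352.8385915921703, 'cx': 252.4678610245537, 'cy': 190.50693031010672, 'dist': array([0.01616311, 0.        , 0.        , 0.        , 0.        ]), 'eye': array([ 0.47449825, -0.01041193,  1.14670061]), 'orientation': array([ 0.04750861, -0.03406935, -1.59686701])}
{'time_s': 0.1, 'joint_pos': array([-1.31960492,  0.43513627,  0.02495264,  1.57396438, -0.01158767,
        1.13399657, -0.07511635]), 'joint_vel': array([-0.00041872, -0.00157887, -0.00113468, -0.00364131,  0.00047522,
        0.00025574,  0.00031416]), 'tau': array([ 1.95885426e-03, -6.69127178e+01,  9.87132266e-01, -3.15150189e+01,
       -6.06135721e-02,  3.74419231e-02,  9.71938630e-05]), 'position': array([0.21642487, 0.58586752, 0.22604993]), 'ee_rot': array([-5.52914728e-01, -3.09243756e+00,  2.12849160e-03]), 'wrist_force': array([-0.2719958 , -0.59862019,  0.35190278]), 'moment': array([-0.00258925,  0.00407484,  0.02406418]), 'gripper_width': 0.09197102150399585}
```

View pics/scene0.png

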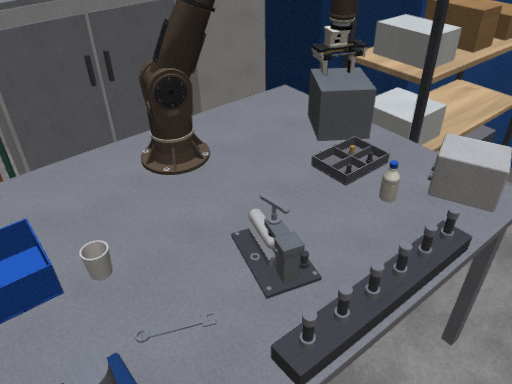

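View pics/top0.png

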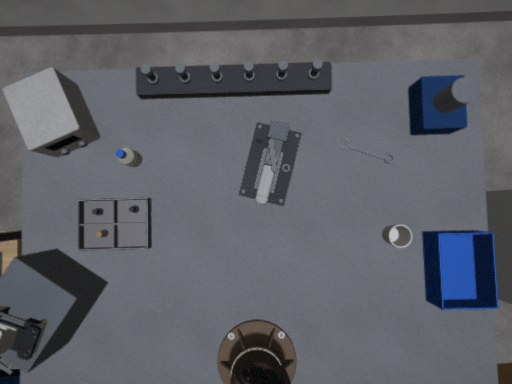

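The scene camera shows the fixture near (275,250) with the T-handle at (273,204). In the top view the plate spans about (240–300, 122–205), the housing tail is near (262,200) and the collar is at (286,168). I'll zoom both in.

Run:
```python
import cv2,numpy as np
a=cv2.imread('pics/top0.png')[112:212,222:322]; b=cv2.imread('pics/scene0.png')[185:297,222:327]
A=cv2.resize(a,(400,400),interpolation=cv2.INTER_CUBIC);A=cv2.resize(a,(395,395),interpolation=cv2.INTER_CUBIC)
A=cv2.resize(a,None,fx=4,fy=4,interpolation=cv2.INTER_CUBIC);B=cv2.resize(b,None,fx=4*100/112*1.0,fy=4*100/112,interpolation=cv2.INTER_CUBIC)
A=cv2.convertScaleAbs(A,alpha=1.6,beta=0);B=cv2.convertScaleAbs(B,alpha=1.4)
for im,x0,y0,s in((A,222,112,4),(B,222,185,400/112)):
    for k in range(0,110,10):
        cv2.putText(im,str(x0+k),(int(k*s),8),0,.3,(0,255,255));cv2.putText(im,str(y0+k),(0,int(k*s)+4),0,.3,(0,255,255))
        cv2.line(im,(int(k*s),0),(int(k*s),400),(0,90,90),1) if k%20==0 else 0
        cv2.line(im,(0,int(k*s)),(400,int(k*s)),(0,90,90),1) if k%20==0 else 0
cv2.imwrite('pics/crop.png',np.hstack([A,B]))
```

```text
(no output)
```

View pics/crop.png

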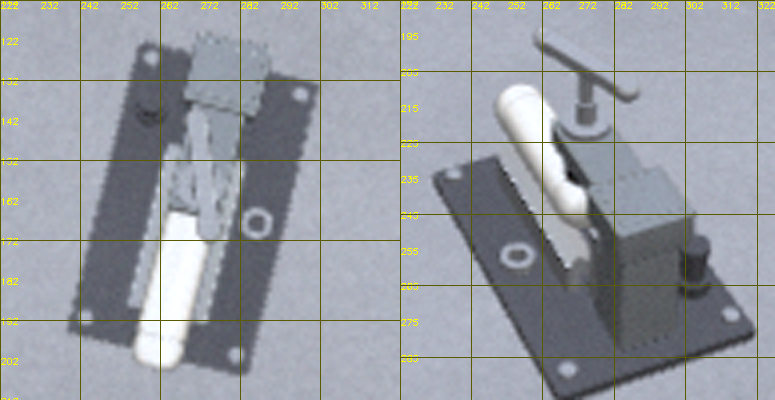

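```bash
cat > h.py <<'E'
import numpy as np,cv2
from scipy.spatial.transform import Rotation as R
from plant import eyes,sensors
C={n:eyes.calibration(n) for n in("scene","top")}
def ray(n,uv):
    c=C[n];K=np.array([[c['fx'],0,c['cx']],[0,c['fy'],c['cy']],[0,0,1]])
    p=cv2.undistortPoints(np.array([[uv]],float),K,c['dist'])[0,0]
    return c['eye'],R.from_rotvec(c['orientation']).apply([p[0],-p[1],-1])
def onz(n,uv,z):
    e,d=ray(n,uv);return e+d*(z-e[2])/d[2]
def tri(a,b):
    (e,d),(f,g)=ray("top",a),ray("scene",b)
    A=np.stack([d,-g],1);t=np.linalg.lstsq(A,f-e,rcond=None)[0]
    p,q=e+t[0]*d,f+t[1]*g;return (p+q)/2,np.linalg.norm(p-q)
def proj(n,P):
    c=C[n];Rc=R.from_rotvec(c['orientation']).as_matrix();F=np.diag([1,-1,-1.]);M=F@Rc.T
    K=np.array([[c['fx'],0,c['cx']],[0,c['fy'],c['cy']],[0,0,1]])
    return cv2.projectPoints(np.atleast_2d(P).astype(float),cv2.Rodrigues(M)[0],-M@c['eye'],K,c['dist'])[0][:,0]
E
python3 - <<'E'
from h import *
np.set_printoptions(precision=4,suppress=True)
T=lambda x,y:(x/4+222-.4,y/4+112-.4)
S=lambda x,y:((x-400)/3.571+222-.4,y/3.571+185-.4)
P=[onz("top",T(*q),.012) for q in((137,42),(319,84),(247,375),(68,331))]
print("plate",np.array(P)[:,:2]);P=np.array(P)
print([np.linalg.norm(P[i]-P[(i+1)%4]) for i in range(4)], P.mean(0))
for a,b in((0,3),(1,2),(1,0),(2,3)):
    d=P[a]-P[b];print(np.degrees(np.arctan2(d[1],d[0])))
Q=np.array([onz("scene",S(*q),.012) for q in((433,180),(753,333),(560,399))]);print("scene plate BR?TL..",Q[:,:2])
for z in(.17,.1765,.183):
  e=[onz("top",T(*q),z) for q in((195,112),(213,238))];f=[onz("scene",S(*q),z) for q in((540,37),(631,96))]
  for x in(e,f):
    d=x[0]-x[1];print(z,(x[0]+x[1])[:2]/2,np.linalg.norm(d),np.degrees(np.arctan2(d[1],d[0])))
print("tail top edge",onz("top",T(157,366),.06))
E
```

```text
plate [[ 0.7557 -0.0183]
 [ 0.717  -0.1648]
 [ 0.483  -0.0994]
 [ 0.5222  0.0435]]
[np.float64(0.1515017315197202), np.float64(0.2429772474334864), np.float64(0.1480874843003384), np.float64(0.24152455811764864)] [ 0.6195 -0.0598  0.012 ]
-14.823297145497552
-15.62978552118446
-104.77882728994703
-105.33054844362604
scene plate BR?TL.. [[ 0.4919 -0.1031]
 [ 0.761  -0.0258]
 [ 0.7214 -0.1654]]
0.17 [ 0.6218 -0.0613] 0.08911271299889223 6.416142325570619
0.17 [ 0.6125 -0.0535] 0.08955564298085163 -176.88058225989968
0.1765 [ 0.6208 -0.061 ] 0.08851966265273799 6.41614232557062
0.1765 [ 0.619  -0.0591] 0.08863504582590882 -176.88058225989974
0.183 [ 0.6198 -0.0607] 0.08792661230658376 6.416142325570621
0.183 [ 0.6254 -0.0646] 0.08771444867096591 -176.88058225989974
tail top edge [ 0.4914 -0.0267  0.06  ]
```

Fixture heading is about -15.1°, and the screw axis is near (0.620,-0.060). The bar yaw is about 5° and the tail sits at about u = -132 mm. Next I go to a point behind the tail, at height.

```bash
python3 -m inch '[{"dx":-0.6,"dy":-0.668,"grip":0},{"dx":-0.6,"dy":-0.668},{"dx":-0.6,"dy":-0.668},{"dx":-0.6,"dy":-0.668},{"dx":-0.6,"dy":-0.668}]' 20
python3 -m inch '[{"dx":-0.6,"dy":-0.668},{"dx":-0.6,"dy":-0.668},{"dx":-0.6,"dy":-0.668},{"dx":-0.6,"dy":-0.668},{"dx":-0.6,"dy":-0.668}]'
python3 -m inch '[{"dx":-0.6,"dy":-0.668},{"dx":-0.6,"dy":-0.668},{"dx":-0.6,"dy":-0.668},{"dx":-0.6,"dy":-0.668},{"twist":-0.85}]'
python3 -m inch '[{"dx":0},{"dx":0}]'
python3 - <<'E'
from h import *
s=sensors.sense();print(s['joint_pos'].round(3),s['wrist_force'].round(2))
t=R.from_rotvec(s['ee_rot']).as_matrix();print(t.round(4))
for n in C:cv2.imwrite(f"pics/{n}1.png",eyes.snapshot(n))
E
```

```text
[-1.32   0.435  0.025  1.574 -0.012  1.134 -0.075] [-0.27 -0.6   0.35]
[[-9.380e-01  3.465e-01 -4.000e-04]
 [ 3.465e-01  9.380e-01 -1.300e-03]
 [-1.000e-04 -1.400e-03 -1.000e+00]]validation failed for argument at $[0]...
validation failed for argument at $[0]...
validation failed for argument at $[0]...
validation failed for argument at $[0]...
```

The call was refused, so each row probably needs every field.

```bash
python3 -m inch '[{"grip":0,"dx":-0.6,"dy":-0.668,"dz":0,"twist":0},{"grip":0,"dx":-0.6,"dy":-0.668,"dz":0,"twist":0}]' 20; python3 -m inch --help | head -20
```

```text
time_s: 0.4
position: [0.2493, 0.5024, 0.226]
ee_rot: [-0.549, -3.093, 0.001]
wrist_force: [1.3, 0.2, 0.7]
gripper_width: 0.0801invalid input: not JSON, or not a number
```

```bash
python3 -m inch '[{"grip":0,"dx":-0.6,"dy":-0.668,"dz":0,"twist":0},{"grip":0,"dx":-0.6,"dy":-0.668,"dz":0,"twist":0},{"grip":0,"dx":-0.6,"dy":-0.668,"dz":0,"twist":0},{"grip":0,"dx":-0.6,"dy":-0.668,"dz":0,"twist":0},{"grip":0,"dx":-0.6,"dy":-0.668,"dz":0,"twist":0}]'
python3 -m inch '[{"grip":0,"dx":-0.6,"dy":-0.668,"dz":0,"twist":0},{"grip":0,"dx":-0.6,"dy":-0.668,"dz":0,"twist":0},{"grip":0,"dx":-0.6,"dy":-0.668,"dz":0,"twist":0},{"grip":0,"dx":-0.6,"dy":-0.668,"dz":0,"twist":0},{"grip":0,"dx":-0.6,"dy":-0.668,"dz":0,"twist":0}]'
python3 -m inch '[{"grip":0,"dx":-0.6,"dy":-0.668,"dz":0,"twist":0},{"grip":0,"dx":-0.6,"dy":-0.668,"dz":0,"twist":0},{"grip":0,"dx":0,"dy":0,"dz":0,"twist":-0.85},{"grip":0,"dx":0,"dy":0,"dz":0,"twist":0},{"grip":0,"dx":0,"dy":0,"dz":0,"twist":0}]'
python3 - <<'E'
from h import *
s=sensors.sense();print(s['joint_pos'].round(3),s['moment'].round(3))
t=R.from_rotvec(s['ee_rot']).as_matrix();print(t.round(4))
E
```

```text
time_s: 0.9
position: [0.3329, 0.2924, 0.2268]
ee_rot: [0.553, 3.092, 0.001]
wrist_force: [1.2, -0.1, -0.4]
gripper_width: 0.0405
time_s: 1.4
position: [0.4157, 0.0838, 0.2269]
ee_rot: [0.553, 3.092, 0.001]
wrist_force: [1.5, 1.1, 0.2]
gripper_width: 0.0022
time_s: 1.9
position: [0.4482, 0.0028, 0.2266]
ee_rot: [-0.417, -3.113, -0.0]
wrist_force: [0.7, -0.1, 1.3]
gripper_width: 0.0003
[-0.483  0.14   0.408  2.006 -0.066  1.008  1.261] [0.061 0.018 0.005]
[[-9.647e-01  2.632e-01 -5.000e-04]
 [ 2.632e-01  9.647e-01  4.000e-04]
 [ 6.000e-04  2.000e-04 -1.000e+00]]
```

```bash
python3 -m inch '[{"grip":0,"dx":0,"dy":-0.32,"dz":0,"twist":0},{"grip":0,"dx":0,"dy":0,"dz":0.96,"twist":0},{"grip":0,"dx":0,"dy":0,"dz":0.96,"twist":0},{"grip":0,"dx":0,"dy":0,"dz":0.96,"twist":0},{"grip":0,"dx":0,"dy":0,"dz":0.95,"twist":0}]'
python3 -m inch '[{"grip":0,"dx":0,"dy":0,"dz":0,"twist":0},{"grip":0,"dx":0,"dy":0,"dz":0,"twist":0}]'
python3 - <<'E'
from h import *
s=sensors.sense();p=s['position'];print(p,s['wrist_force'],s['moment'])
a=eyes.snapshot("top");b=eyes.snapshot("scene");cv2.imwrite("pics/t2.png",a);cv2.imwrite("pics/s2.png",b)
print(proj("top",p),proj("scene",p),proj("top",[.6197,-.06,.177]),proj("scene",[.6197,-.06,.177]))
A=cv2.resize(a[120:240,210:310],None,fx=4,fy=4,interpolation=cv2.INTER_CUBIC);B=cv2.resize(b[165:285,210:310],None,fx=4,fy=4,interpolation=cv2.INTER_CUBIC)
cv2.imwrite("pics/c2.png",cv2.convertScaleAbs(np.hstack([A,B]),alpha=1.5))
E
```

```text
time_s: 2.4
position: [0.4443, -0.0118, 0.0338]
ee_rot: [0.414, 3.113, 0.001]
wrist_force: [1.9, 1.2, 0.1]
gripper_width: 0.0
time_s: 2.6
position: [0.4438, -0.0127, 0.0356]
ee_rot: [-0.415, -3.112, 0.0]
wrist_force: [0.5, 0.2, 0.6]
gripper_width: 0.0006
[ 0.44378343 -0.01271072  0.03558039] [0.53462886 0.17291802 0.61800214] [ 0.00916825 -0.04165807 -0.02321801]
[[256.71356515 218.51478958]] [[246.02971856 207.11202804]] [[272.25185543 155.69067139]] [[273.10971444 203.13439466]]
```

View pics/c2.png

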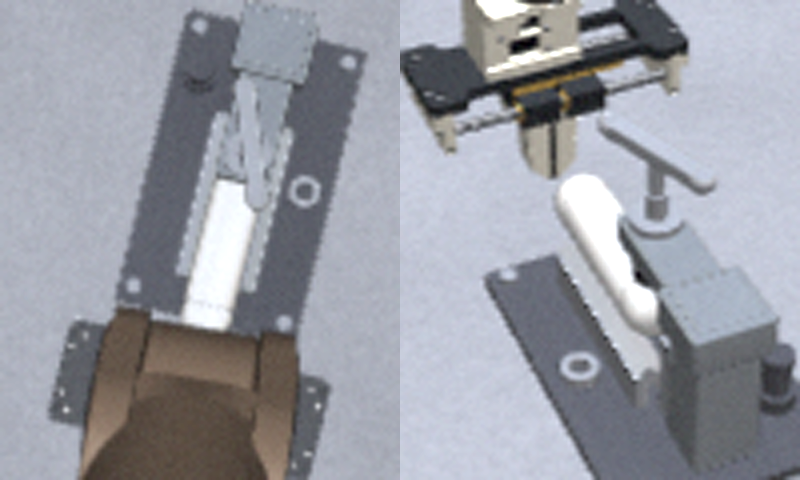

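The fingers sit in line behind the tail: scene crop tip (545,175), tail (575,185). Now I push gently.

```bash
python3 -m inch '[{"grip":0,"dx":-0.2,"dy":0,"dz":0,"twist":0},{"grip":0,"dx":-0.2,"dy":0,"dz":0,"twist":0},{"grip":0,"dx":-0.1,"dy":0,"dz":0,"twist":0},{"grip":0,"dx":-0.06,"dy":0,"dz":0,"twist":0},{"grip":0,"dx":-0.06,"dy":0,"dz":0,"twist":0}]'
python3 -m inch '[{"grip":0,"dx":-0.06,"dy":0,"dz":0,"twist":0},{"grip":0,"dx":-0.06,"dy":0,"dz":0,"twist":0},{"grip":0,"dx":-0.06,"dy":0,"dz":0,"twist":0},{"grip":0,"dx":-0.06,"dy":0,"dz":0,"twist":0},{"grip":0,"dx":-0.06,"dy":0,"dz":0,"twist":0}]'
python3 -m inch '[{"grip":0,"dx":-0.06,"dy":0,"dz":0,"twist":0},{"grip":0,"dx":-0.06,"dy":0,"dz":0,"twist":0},{"grip":0,"dx":-0.06,"dy":0,"dz":0,"twist":0},{"grip":0,"dx":-0.04,"dy":0,"dz":0,"twist":0},{"grip":0,"dx":-0.04,"dy":0,"dz":0,"twist":0}]'
python3 -m inch '[{"grip":0,"dx":0,"dy":0,"dz":0,"twist":0},{"grip":0,"dx":0,"dy":0,"dz":0,"twist":0}]'
```

```text
time_s: 3.2
position: [0.4745, -0.0216, 0.0354]
ee_rot: [0.415, 3.114, 0.0]
wrist_force: [0.1, 0.1, -0.7]
gripper_width: 0.0006
time_s: 3.7
position: [0.4869, -0.0251, 0.0348]
ee_rot: [-0.414, -3.111, -0.0]
wrist_force: [-5.1, 0.3, 2.1]
gripper_width: 0.0002
time_s: 4.2
position: [0.5015, -0.0288, 0.0352]
ee_rot: [0.415, 3.114, -0.0]
wrist_force: [-2.3, 0.7, -0.9]
gripper_width: 0.0003
time_s: 4.4
position: [0.5018, -0.0288, 0.0354]
ee_rot: [0.415, 3.113, 0.0]
wrist_force: [-1.5, 0.0, 0.1]
gripper_width: 0.001
```

```bash
for i in 1; do
python3 -m inch '[{"grip":0,"dx":-0.03,"dy":0,"dz":0,"twist":0},{"grip":0,"dx":-0.03,"dy":0,"dz":0,"twist":0},{"grip":0,"dx":-0.03,"dy":0,"dz":0,"twist":0},{"grip":0,"dx":-0.02,"dy":0,"dz":0,"twist":0},{"grip":0,"dx":-0.02,"dy":0,"dz":0,"twist":0}]'
python3 -m inch '[{"grip":0,"dx":-0.02,"dy":0,"dz":0,"twist":0},{"grip":0,"dx":-0.02,"dy":0,"dz":0,"twist":0}]'; done
```

```text
time_s: 4.9
position: [0.5076, -0.0305, 0.0352]
ee_rot: [0.415, 3.114, 0.0]
wrist_force: [-1.8, 0.7, -0.7]
gripper_width: 0.0007
time_s: 5.1
position: [0.5096, -0.031, 0.0352]
ee_rot: [0.415, 3.114, -0.0]
wrist_force: [-1.8, -0.1, -0.4]
gripper_width: 0.0003
```

```bash
python3 -m inch '[{"grip":0,"dx":-0.02,"dy":0,"dz":0,"twist":0},{"grip":0,"dx":-0.02,"dy":0,"dz":0,"twist":0}]'
python3 -m inch '[{"grip":0,"dx":-0.02,"dy":0,"dz":0,"twist":0},{"grip":0,"dx":0,"dy":0,"dz":0,"twist":0}]'
python3 -m inch '[{"grip":0,"dx":-0.02,"dy":0,"dz":0,"twist":0},{"grip":0,"dx":0,"dy":0,"dz":0,"twist":0}]'
```

```text
time_s: 5.3
position: [0.5115, -0.0315, 0.0352]
ee_rot: [-0.415, -3.114, -0.0]
wrist_force: [-1.6, 0.1, -0.7]
gripper_width: 0.0006
time_s: 5.5
position: [0.5125, -0.0318, 0.0352]
ee_rot: [0.415, 3.114, 0.0]
wrist_force: [-2.5, 0.7, -0.7]
gripper_width: 0.0004
time_s: 5.7
position: [0.5125, -0.0319, 0.0351]
ee_rot: [-0.415, -3.113, -0.0]
wrist_force: [-5.1, 1.2, 1.1]
gripper_width: 0.0002
```

```bash
python3 -m inch '[{"grip":0,"dx":-0.02,"dy":0,"dz":0,"twist":0},{"grip":0,"dx":0,"dy":0,"dz":0,"twist":0}]'
python3 -m inch '[{"grip":0,"dx":-0.02,"dy":0,"dz":0,"twist":0},{"grip":0,"dx":0,"dy":0,"dz":0,"twist":0}]'
```

```text
time_s: 5.9
position: [0.5125, -0.0319, 0.0351]
ee_rot: [-0.414, -3.111, -0.001]
wrist_force: [-8.0, 1.3, 6.0]
gripper_width: 0.0006
time_s: 6.1
position: [0.5126, -0.0319, 0.035]
ee_rot: [-0.414, -3.109, -0.001]
wrist_force: [-11.7, 3.0, 9.1]
gripper_width: 0.0004
```

Home: 12 N at the stop with no further motion, and the stop position agrees with the vision estimate to 1–2 mm. I back off, lift and open.

```bash
python3 -m inch '[{"grip":0,"dx":0.06,"dy":0,"dz":0,"twist":0},{"grip":0,"dx":0.1,"dy":0,"dz":0,"twist":0},{"grip":0,"dx":0.4,"dy":0,"dz":0,"twist":0},{"grip":0,"dx":0,"dy":0,"dz":-0.9,"twist":0},{"grip":0,"dx":0,"dy":0,"dz":-0.9,"twist":0}]'
python3 -m inch '[{"grip":91,"dx":0,"dy":0,"dz":-0.9,"twist":-1},{"grip":91,"dx":0,"dy":0,"dz":-0.9,"twist":-1},{"grip":91,"dx":0,"dy":0,"dz":-0.9,"twist":-1},{"grip":91,"dx":0,"dy":0,"dz":0,"twist":-0.5},{"grip":91,"dx":0,"dy":0,"dz":0,"twist":0}]'
python3 -m inch '[{"grip":91,"dx":0,"dy":0,"dz":0,"twist":0},{"grip":91,"dx":0,"dy":0,"dz":0,"twist":0}]'
python3 - <<'E'
from h import *
s=sensors.sense();p=s['position'];print(p,s['wrist_force'].round(2),s['moment'].round(3),s['joint_pos'].round(2))
t=R.from_rotvec(s['ee_rot']).as_matrix();print(t[:,0].round(4))
d=np.array([.619,-.0602,.158])-p;print("units",(t.T@d/.05).round(2))
a=eyes.snapshot("top");b=eyes.snapshot("scene");cv2.imwrite("pics/t3.png",a);cv2.imwrite("pics/s3.png",b)
A=cv2.resize(a[120:200,225:325],None,fx=6,fy=6,interpolation=cv2.INTER_CUBIC)[:,:400];B=cv2.resize(b[190:270,235:302],None,fx=6,fy=6,interpolation=cv2.INTER_CUBIC)[:,:400]
cv2.imwrite("pics/c3.png",cv2.convertScaleAbs(np.hstack([A,B]),alpha=1.5))
E
```

```text
time_s: 6.6
position: [0.4873, -0.0253, 0.1257]
ee_rot: [-0.415, -3.112, 0.001]
wrist_force: [1.7, 0.5, 0.1]
gripper_width: 0.0004
time_s: 7.1
position: [0.4894, -0.0253, 0.2618]
ee_rot: [-0.16, 3.133, 0.001]
wrist_force: [0.1, -0.1, 0.3]
gripper_width: 0.0357
time_s: 7.3
position: [0.4877, -0.0252, 0.2592]
ee_rot: [0.157, -3.136, 0.0]
wrist_force: [0.2, -0.1, -0.3]
gripper_width: 0.0518
[ 0.4876548  -0.02524005  0.25918741] [ 0.2  -0.12 -0.33] [ 0.038  0.012 -0.027] [-0.37  0.18  0.38  1.87 -0.07  1.11  1.7 ]
[-0.995  -0.1     0.0018]
units [-2.55 -0.96  2.02]
```

View pics/c3.png

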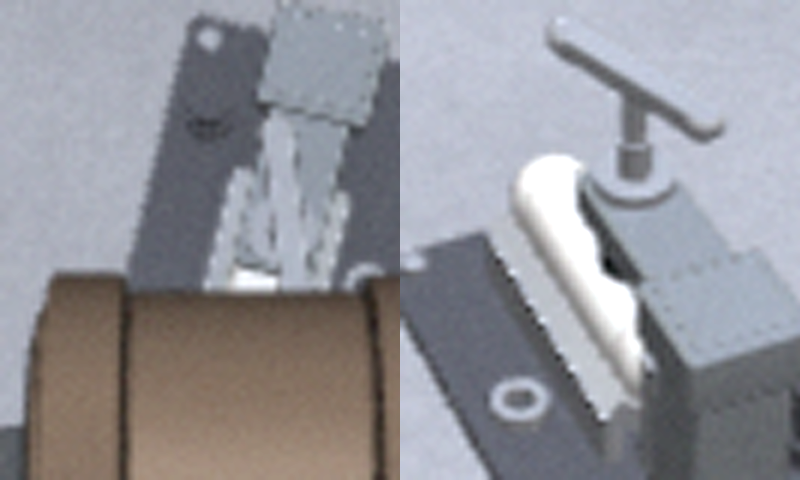

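```bash
python3 -m inch '[{"grip":91,"dx":-0.85,"dy":-0.32,"dz":0,"twist":0},{"grip":91,"dx":-0.85,"dy":-0.32,"dz":0,"twist":0},{"grip":91,"dx":-0.85,"dy":-0.32,"dz":0,"twist":0},{"grip":91,"dx":0,"dy":0,"dz":0,"twist":0},{"grip":91,"dx":0,"dy":0,"dz":0,"twist":0}]'
python3 -m inch '[{"grip":91,"dx":0,"dy":0,"dz":0.5,"twist":0},{"grip":91,"dx":0,"dy":0,"dz":0.5,"twist":0},{"grip":91,"dx":0,"dy":0,"dz":0.5,"twist":0},{"grip":91,"dx":0,"dy":0,"dz":0.5,"twist":0},{"grip":91,"dx":0,"dy":0,"dz":0,"twist":0}]'
python3 -m inch '[{"grip":91,"dx":0,"dy":0,"dz":0,"twist":0},{"grip":91,"dx":0,"dy":0,"dz":0,"twist":0}]'
python3 - <<'E'
from h import *
s=sensors.sense();p=s['position'];print(p,s['wrist_force'].round(2),s['moment'].round(3),s['gripper_width'])
t=R.from_rotvec(s['ee_rot']).as_matrix();print((t.T@(np.array([.619,-.0602,.158])-p)/.05).round(3))
b=eyes.snapshot("scene");cv2.imwrite("pics/c4.png",cv2.convertScaleAbs(cv2.resize(b[150:260,220:330],None,fx=5,fy=5,interpolation=cv2.INTER_CUBIC),alpha=1.5))
E
```

```text
time_s: 7.9
position: [0.62, -0.0605, 0.2585]
ee_rot: [0.158, -3.135, 0.001]
wrist_force: [-0.0, 0.1, 0.5]
gripper_width: 0.0907
time_s: 8.4
position: [0.6166, -0.0591, 0.1573]
ee_rot: [0.16, -3.131, -0.002]
wrist_force: [0.3, 0.9, -0.9]
gripper_width: 0.0907
time_s: 8.6
position: [0.6205, -0.0601, 0.162]
ee_rot: [-0.159, 3.135, -0.0]
wrist_force: [0.0, 0.5, 0.3]
gripper_width: 0.0909
[ 0.62050013 -0.06006346  0.16195046] [0.02 0.51 0.33] [0.035 0.025 0.011] 0.09094723713847329
[0.03  0.    0.079]
```

View pics/c4.png

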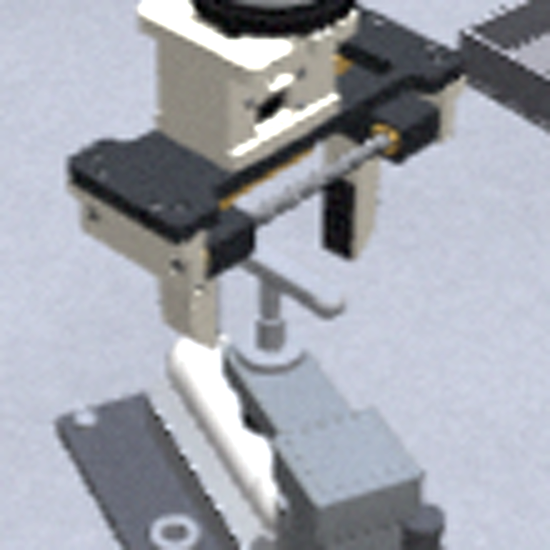

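The bar lies between the open fingers: bar (240–345, 260–310) in the crop, fingers at (190,300) and (345,220). Closing now.

```bash
python3 -m inch '[{"grip":30,"dx":0.02,"dy":0,"dz":0.08,"twist":0},{"grip":30,"dx":0,"dy":0,"dz":0,"twist":0},{"grip":30,"dx":0,"dy":0,"dz":0,"twist":0},{"grip":20,"dx":0,"dy":0,"dz":0,"twist":0},{"grip":5,"dx":0,"dy":0,"dz":0,"twist":0}]' 50
python3 -m inch '[{"grip":5,"dx":0,"dy":0,"dz":0,"twist":0},{"grip":5,"dx":0,"dy":0,"dz":0,"twist":0},{"grip":5,"dx":0,"dy":0,"dz":0,"twist":0},{"grip":5,"dx":0,"dy":0,"dz":0,"twist":0},{"grip":5,"dx":0,"dy":0,"dz":0,"twist":0}]'
cat > st.py <<'E'
from h import *
s=sensors.sense();t=R.from_rotvec(s['ee_rot']).as_matrix()
print("yaw %.2f"%(np.degrees(np.arctan2(t[1,0],t[0,0]))%360),s['position'].round(4),"F",s['wrist_force'].round(1),"M",s['moment'].round(3),"j7 %.2f tau7 %.3f"%(s['joint_pos'][6],s['tau'][6]),"w %.4f"%s['gripper_width'])
E
python3 st.py
```

```text
time_s: 9.15
position: [0.619, -0.0602, 0.1563]
ee_rot: [-0.16, 3.137, 0.0]
wrist_force: [-0.0, 0.1, 0.8]
gripper_width: 0.0557
time_s: 9.65
position: [0.6189, -0.0602, 0.1563]
ee_rot: [-0.16, 3.137, -0.0]
wrist_force: [0.1, -0.1, 1.0]
gripper_width: 0.0157
yaw 185.82 [ 0.6189 -0.0602  0.1563] F [ 0.1 -0.1  1. ] M [0.056 0.034 0.055] j7 1.88 tau7 -0.000 w 0.0157
```

```bash
python3 -m inch '[{"grip":5,"dx":0,"dy":0,"dz":0,"twist":0},{"grip":5,"dx":0,"dy":0,"dz":0,"twist":0},{"grip":5,"dx":0,"dy":0,"dz":0,"twist":0}]'; python3 st.py
python3 -m inch '[{"grip":5,"dx":0,"dy":0,"dz":0,"twist":1},{"grip":5,"dx":0,"dy":0,"dz":0,"twist":1},{"grip":5,"dx":0,"dy":0,"dz":0.008,"twist":1},{"grip":5,"dx":0,"dy":0,"dz":0.008,"twist":1},{"grip":5,"dx":0,"dy":0,"dz":0.008,"twist":1}]'; python3 st.py
```

```text
time_s: 9.95
position: [0.6189, -0.06, 0.1562]
ee_rot: [0.16, -3.138, -0.0]
wrist_force: [-0.4, 1.2, 0.2]
gripper_width: 0.0132
yaw 185.83 [ 0.6189 -0.06    0.1562] F [-0.4  1.2  0.2] M [ 0.138  0.063 -0.053] j7 1.88 tau7 0.022 w 0.0132
time_s: 10.45
position: [0.619, -0.0596, 0.1549]
ee_rot: [-0.663, -3.071, -0.001]
wrist_force: [0.0, 1.1, -0.4]
gripper_width: 0.0137
yaw 155.65 [ 0.619  -0.0596  0.1549] F [ 0.   1.1 -0.4] M [ 0.293 -0.093  0.431] j7 1.43 tau7 1.401 w 0.0137
```

```bash
python3 -m inch '[{"grip":5,"dx":0,"dy":0,"dz":0.008,"twist":1},{"grip":5,"dx":0,"dy":0,"dz":0.009,"twist":1},{"grip":5,"dx":0,"dy":0,"dz":0.008,"twist":1}]'; python3 st.py
python3 -m inch '[{"grip":5,"dx":0,"dy":0,"dz":0.008,"twist":1},{"grip":5,"dx":0,"dy":0,"dz":0.009,"twist":1}]'; python3 st.py
```

```text
time_s: 10.75
position: [0.6191, -0.0593, 0.1537]
ee_rot: [-1.134, -2.93, -0.001]
wrist_force: [1.3, 1.0, -1.7]
gripper_width: 0.0132
yaw 137.67 [ 0.6191 -0.0593  0.1537] F [ 1.3  1.  -1.7] M [ 0.342 -0.195  0.434] j7 1.16 tau7 1.383 w 0.0132
time_s: 10.95
position: [0.6192, -0.0592, 0.1528]
ee_rot: [-1.434, -2.795, -0.001]
wrist_force: [1.4, 1.8, -1.6]
gripper_width: 0.0138
yaw 125.68 [ 0.6192 -0.0592  0.1528] F [ 1.4  1.8 -1.6] M [ 0.37  -0.245  0.43 ] j7 0.99 tau7 1.370 w 0.0138
```

```bash
python3 -m inch '[{"grip":5,"dx":0,"dy":0,"dz":0.008,"twist":1},{"grip":5,"dx":0,"dy":0,"dz":0.009,"twist":1}]' >/dev/null; python3 st.py
python3 -m inch '[{"grip":5,"dx":0,"dy":0,"dz":0.008,"twist":1},{"grip":5,"dx":0,"dy":0,"dz":0.008,"twist":1}]' >/dev/null; python3 st.py
```

```text
yaw 113.68 [ 0.6194 -0.0591  0.152 ] F [ 1.3  2.9 -2.4] M [ 0.41  -0.328  0.432] j7 0.82 tau7 1.357 w 0.0137
yaw 101.69 [ 0.6195 -0.0591  0.1512] F [ 1.7  2.  -3.6] M [ 0.359 -0.433  0.462] j7 0.64 tau7 1.346 w 0.0138
```

```bash
python3 -m inch '[{"grip":5,"dx":0,"dy":0,"dz":0.008,"twist":1},{"grip":5,"dx":0,"dy":0,"dz":0.009,"twist":1}]' >/dev/null; python3 st.py
```

```text
yaw 89.69 [ 0.6197 -0.059   0.1503] F [ 3.4  1.8 -3. ] M [ 0.365 -0.541  0.459] j7 0.47 tau7 1.336 w 0.0135
```

```bash
python3 -m inch '[{"grip":5,"dx":0,"dy":0,"dz":0.008,"twist":1},{"grip":5,"dx":0,"dy":0,"dz":0.008,"twist":1}]' >/dev/null; python3 st.py
python3 -m inch '[{"grip":5,"dx":0,"dy":0,"dz":0.008,"twist":1}]' >/dev/null; python3 st.py
```

```text
yaw 77.70 [ 0.6199 -0.059   0.1495] F [ 4.6  2.3 -4.3] M [ 0.339 -0.749  0.472] j7 0.30 tau7 1.327 w 0.0139
yaw 71.70 [ 0.6199 -0.0591  0.1491] F [ 3.7  1.4 -3.8] M [ 0.256 -0.785  0.466] j7 0.21 tau7 1.324 w 0.0136
```

```bash
python3 -m inch '[{"grip":5,"dx":0,"dy":0,"dz":0.008,"twist":1}]' >/dev/null; python3 st.py
python3 -m inch '[{"grip":5,"dx":0,"dy":0,"dz":0.008,"twist":1}]' >/dev/null; python3 st.py
```

```text
yaw 65.70 [ 0.62   -0.0591  0.1487] F [ 3.4  0.9 -4.9] M [ 0.269 -0.846  0.436] j7 0.13 tau7 1.321 w 0.0135
yaw 59.70 [ 0.6201 -0.0592  0.1483] F [ 4.9  1.2 -4.6] M [ 0.119 -0.893  0.472] j7 0.04 tau7 1.319 w 0.0131
```

```bash
python3 -m inch '[{"grip":5,"dx":0.008,"dy":0.014,"dz":0.012,"twist":1}]' >/dev/null; python3 st.py
python3 -m inch '[{"grip":5,"dx":0,"dy":0,"dz":0.012,"twist":1}]' >/dev/null; python3 st.py
```

```text
yaw 53.70 [ 0.6205 -0.0591  0.1478] F [2.  1.9 0.2] M [ 0.213 -0.069  0.422] j7 -0.04 tau7 1.345 w 0.0136
yaw 47.69 [ 0.6205 -0.0593  0.1473] F [0.8 1.5 0.2] M [ 0.34  -0.269  0.395] j7 -0.13 tau7 1.339 w 0.0137
```

```bash
python3 -m inch '[{"grip":5,"dx":0,"dy":0,"dz":0.012,"twist":1}]' >/dev/null; python3 st.py
python3 -m inch '[{"grip":5,"dx":0,"dy":0,"dz":0.012,"twist":1}]' >/dev/null; python3 st.py
```

```text
yaw 41.69 [ 0.6206 -0.0593  0.1469] F [1.2 1.6 1.7] M [ 0.261 -0.179  0.46 ] j7 -0.21 tau7 1.349 w 0.0133
yaw 35.69 [ 0.6207 -0.0594  0.1464] F [1.8 1.6 2.6] M [ 0.303 -0.154  0.474] j7 -0.30 tau7 1.358 w 0.0136
```

```bash
python3 -m inch '[{"grip":5,"dx":0,"dy":0,"dz":0.008,"twist":1}]' >/dev/null; python3 st.py
python3 -m inch '[{"grip":5,"dx":0,"dy":0,"dz":0.008,"twist":1}]' >/dev/null; python3 st.py
```

```text
yaw 29.69 [ 0.6207 -0.0595  0.1461] F [3.  1.  1.7] M [ 0.163 -0.19   0.468] j7 -0.38 tau7 1.364 w 0.0136
yaw 23.69 [ 0.6207 -0.0596  0.1456] F [2.2 1.3 1.1] M [ 0.138 -0.238  0.425] j7 -0.47 tau7 1.365 w 0.0135
```

```bash
python3 -m inch '[{"grip":5,"dx":0,"dy":0,"dz":0.008,"twist":1}]' >/dev/null; python3 st.py
python3 -m inch '[{"grip":5,"dx":0,"dy":0,"dz":0.008,"twist":1}]' >/dev/null; python3 st.py
```

```text
yaw 17.68 [ 0.6208 -0.0597  0.1452] F [1.7 0.1 0.6] M [ 0.082 -0.3    0.441] j7 -0.55 tau7 1.370 w 0.0135
yaw 11.68 [ 0.6208 -0.0597  0.1449] F [2.1 1.8 1. ] M [ 0.046 -0.218  0.509] j7 -0.64 tau7 1.362 w 0.0134
```

```bash
python3 -m inch '[{"grip":5,"dx":0,"dy":0,"dz":0.008,"twist":1}]' >/dev/null; python3 st.py
python3 -m inch '[{"grip":5,"dx":0,"dy":0,"dz":0.008,"twist":1}]' >/dev/null; python3 st.py
```

```text
yaw 5.69 [ 0.6208 -0.0598  0.1445] F [ 2.1 -0.2  3.1] M [ 0.028 -0.209  0.52 ] j7 -0.73 tau7 1.325 w 0.0139
yaw 359.69 [ 0.6209 -0.06    0.1443] F [0.8 0.4 7.4] M [0.114 0.026 0.593] j7 -0.82 tau7 1.388 w 0.0135
```

```bash
python3 -m inch '[{"grip":5,"dx":0,"dy":0,"dz":0.008,"twist":1}]' >/dev/null; python3 st.py
```

```text
yaw 353.68 [ 0.621  -0.0601  0.1442] F [0.7 1.1 8.5] M [0.231 0.105 0.526] j7 -0.91 tau7 1.448 w 0.0136
```

Contact: moment is 0.52 and Fz is rising, so the handle now keeps its height and the arm is riding up its play. I hold height from here and average the moment readings.

```bash
cat > av.py <<'E'
from h import *
M=[];F=[]
for i in range(6):
    s=sensors.sense();M.append(s['moment']);F.append(s['wrist_force']);eyes.snapshot("top")
t=R.from_rotvec(s['ee_rot']).as_matrix()
print("yaw %.2f"%(np.degrees(np.arctan2(t[1,0],t[0,0]))%360),s['position'].round(4),"F",np.mean(F,0).round(1),"Mz %.3f sd %.3f"%(np.mean(M,0)[2],np.std(M,0)[2]),"j7 %.2f tau7 %.3f"%(s['joint_pos'][6],s['tau'][6]),"t",s['time_s'])
E
python3 av.py
python3 -m inch '[{"grip":5,"dx":0,"dy":0,"dz":-0.008,"twist":1}]' >/dev/null; python3 av.py
```

```text
yaw 353.92 [ 0.6209 -0.0601  0.1443] F [0.5 1.1 8.1] Mz 0.461 sd 0.041 j7 -0.91 tau7 -0.496 t 13.4
yaw 348.06 [ 0.6208 -0.0602  0.1443] F [2.  0.  4.7] Mz 0.487 sd 0.031 j7 -1.00 tau7 -0.514 t 13.8
```

```bash
python3 -m inch '[{"grip":5,"dx":0,"dy":0,"dz":-0.004,"twist":1}]' |grep force; python3 st.py; python3 av.py
```

```text
wrist_force: [3.1, -1.5, -0.9]
yaw 342.03 [ 0.6206 -0.0601  0.1443] F [ 3.1 -1.5 -0.9] M [-0.314 -0.582  0.591] j7 -1.10 tau7 3.083 w 0.0132
yaw 342.07 [ 0.6205 -0.0602  0.1442] F [ 4.1 -0.8  2.2] Mz 0.534 sd 0.031 j7 -1.10 tau7 -0.547 t 14.2
```

```bash
python3 -m inch '[{"grip":5,"dx":0,"dy":0,"dz":0,"twist":1}]' |grep force; python3 st.py; python3 av.py
```

```text
wrist_force: [6.4, -1.1, -0.7]
yaw 335.96 [ 0.6204 -0.0602  0.144 ] F [ 6.4 -1.1 -0.7] M [-0.347 -1.094  0.633] j7 -1.20 tau7 3.134 w 0.0138
yaw 335.97 [ 0.6204 -0.0602  0.1439] F [ 5.9 -0.8  0.7] Mz 0.599 sd 0.025 j7 -1.20 tau7 -0.604 t 14.6
```

Static torque (Mz and tau7 agree) is climbing about 0.05 per row: 0.50, 0.51, 0.55, 0.60. That is the bite, so one more row should give about 0.65.

```bash
python3 -m inch '[{"grip":5,"dx":0.015,"dy":-0.007,"dz":0,"twist":0.9}]' |grep force; python3 st.py; python3 av.py
```

```text
wrist_force: [2.6, -1.5, 0.1]
yaw 330.54 [ 0.6207 -0.0602  0.1438] F [ 2.6 -1.5  0.1] M [-0.378 -0.348  0.624] j7 -1.29 tau7 2.751 w 0.0139
yaw 330.60 [ 0.6205 -0.0603  0.1437] F [ 3.5 -1.7  0.4] Mz 0.633 sd 0.027 j7 -1.28 tau7 -0.641 t 15.0
```

Torque is 0.64 N m, firm and inside the window. I ease the spring back, open, and lift straight off.

```bash
python3 -m inch '[{"grip":5,"dx":0,"dy":0,"dz":0,"twist":-0.9},{"grip":5,"dx":0,"dy":0,"dz":0,"twist":-0.9},{"grip":5,"dx":0,"dy":0,"dz":0,"twist":0}]'; python3 st.py
python3 -m inch '[{"grip":60,"dx":0,"dy":0,"dz":0,"twist":0},{"grip":60,"dx":0,"dy":0,"dz":0,"twist":0},{"grip":60,"dx":0,"dy":0,"dz":0,"twist":0},{"grip":60,"dx":0,"dy":0,"dz":0,"twist":0},{"grip":60,"dx":0,"dy":0,"dz":0,"twist":0}]'; python3 st.py
python3 -m inch '[{"grip":60,"dx":0,"dy":0,"dz":-0.3,"twist":0},{"grip":60,"dx":0,"dy":0,"dz":-0.6,"twist":0},{"grip":60,"dx":0,"dy":0,"dz":-0.9,"twist":0},{"grip":60,"dx":0,"dy":0,"dz":-0.9,"twist":0},{"grip":60,"dx":0,"dy":0,"dz":0,"twist":0}]'; python3 st.py
```

```text
time_s: 15.35
position: [0.6205, -0.0601, 0.1438]
ee_rot: [-3.099, 0.509, -0.0]
wrist_force: [4.4, -2.7, -1.7]
gripper_width: 0.0137
yaw 341.37 [ 0.6205 -0.0601  0.1438] F [ 4.4 -2.7 -1.7] M [-0.496 -0.842  0.113] j7 -1.13 tau7 1.379 w 0.0137
time_s: 15.85
position: [0.6203, -0.0601, 0.1437]
ee_rot: [3.099, -0.513, -0.001]
wrist_force: [0.7, -0.2, 0.5]
gripper_width: 0.0489
yaw 341.20 [ 0.6203 -0.0601  0.1437] F [ 0.7 -0.2  0.5] M [-0.058  0.223 -0.002] j7 -1.13 tau7 -0.011 w 0.0489
time_s: 16.35
position: [0.6226, -0.0628, 0.2863]
ee_rot: [3.099, -0.515, 0.015]
wrist_force: [0.3, -0.3, 0.4]
gripper_width: 0.0599
yaw 341.14 [ 0.6226 -0.0628  0.2863] F [ 0.3 -0.3  0.4] M [-0.1    0.142 -0.023] j7 -1.29 tau7 -0.805 w 0.0599
```

```bash
python3 -m inch '[{"grip":60,"dx":-0.26,"dy":-0.76,"dz":0,"twist":0},{"grip":60,"dx":-0.26,"dy":-0.76,"dz":0,"twist":0},{"grip":60,"dx":-0.26,"dy":-0.76,"dz":0,"twist":0},{"grip":60,"dx":-0.26,"dy":-0.76,"dz":0,"twist":0},{"grip":60,"dx":-0.26,"dy":-0.76,"dz":0,"twist":0}]'
python3 -m inch '[{"grip":60,"dx":0,"dy":0,"dz":0,"twist":0},{"grip":60,"dx":0,"dy":0,"dz":0,"twist":0}]' | head -2
python3 - <<'E'
from h import *
a=eyes.snapshot("top");b=eyes.snapshot("scene");cv2.imwrite("pics/t5.png",a);cv2.imwrite("pics/s5.png",b)
ax=np.array([.9655,-.2605,0]);tail=np.array([.6186,-.0603,.07])-.100*ax
print("expected tail top px",proj("top",tail),((proj("top",tail)-[222,112])*4).round())
A=cv2.resize(a[112:212,222:322],None,fx=4,fy=4,interpolation=cv2.INTER_CUBIC);B=cv2.resize(b[185:285,222:322],None,fx=4,fy=4,interpolation=cv2.INTER_CUBIC)
cv2.imwrite("pics/c5.png",cv2.convertScaleAbs(np.hstack([A,B]),alpha=1.5))
E
```

```text
time_s: 16.85
position: [0.62, 0.1421, 0.2797]
ee_rot: [-3.099, 0.513, -0.001]
wrist_force: [1.4, 0.7, 0.5]
gripper_width: 0.0602
time_s: 17.05
position: [0.62, 0.1415, 0.2791]
expected tail top px [[263.10796038 192.94849888]] [[164. 324.]]
```

View pics/c5.png

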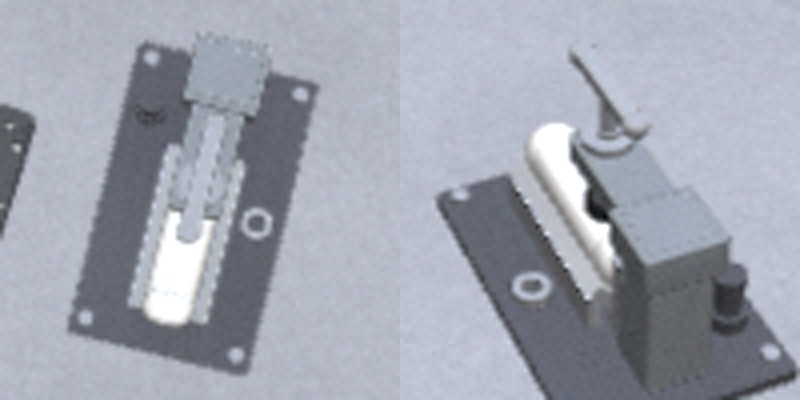

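The tail is at crop (167,325), against an expected (164,324), so the housing is home. The collar and fitting have not moved, and the arm is clear. Handing in.

```bash
python3 -c "
from plant import robot; print(robot.close_job())"
```

```text
the job is handed in; nothing more can be done
None
```

The housing is home against the end stop and clamped firmly, and the job was handed in at about 17 s. The robot was clear and touching nothing.

- **Housing:** I pushed it home with shut fingers until the force rose to about 12 N with no further motion. The stop position agreed with the camera estimate to 1–2 mm.
- **T-handle:** I gripped it at the middle and turned it clockwise about 215° in one grasp. Contact and the arm's free play showed at about 0.46–0.52 N m. The torque then climbed about 0.05 N m per 6° step, and I stopped at 0.633 (wrist moment) and 0.641 (joint torque). That is inside 0.6–0.7. I then eased off the spring and let go.
- **Last checks:** In the final picture the tail sits within a pixel of its expected home position, and the collar and fitting have not moved. The nose itself is hidden under the clamp arm, so home rests on the tail position and the contact force. I did not look closely at the bottle, spanner or beaker again. No pad force was measured directly.
- **Disagreements:** Single moment readings scattered by about 0.03 N m, and the clearest torque figures came from averaging while holding still. The first move commands were refused until every row carried all its fields, and nothing moved then.

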